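Walk the heavy figure into its drying bay and bolt it in

ROBOT

A 6-joint arm with a two-finger parallel gripper is mounted at the origin on the work surface. World frame = base frame: x ahead of the robot, y to its left, z up, the work surface at z = 0. Lengths are in m, angles in rad, forces in N, time in s.
With the tool pointing down it reaches from about 0.325 to 0.775 m from the base axis. Payload 5.5 kg.
Tool frame: the origin (TCP) lies at the very end of the fingers, on their centre line; the grasp point (between the pads) lies 19 mm behind it; z points along the fingers, y is the line along which they close (so a half turn about z gives the same grasp; the last joint's range is limited). The gripper opens to 85 mm and grips with 20 to 120 N. Pads are 22 mm wide; open, the fingers measure 114 mm over their backs; the gripper's body (76 mm by 85 mm) begins 54 mm behind the grasp point. The pads swing forward as they close: fully open they stand 13 mm farther back than shut.
Start: joints at [-1.26, 0.091, 1.231, -0, 1.82, -0.057], TCP at [0.216, -0.56, 0.193] pointing down, gripper open.
Joint ranges: [-2.87, 2.87], [-0.86, 2.18], [0.17, 2.46], [-1.51, 4.65], [0.06, 2.69], [-2.65, 2.65]. Speed limits (rad/s): [2.57, 2.57, 3.01, 3.14, 3.14, 3.14].

INTERFACE

Orientations are given as a 3x3 rotation matrix whose columns are the frame's x, y, z axes.
In Python, from plant import readout, eyes, job gives the robot as it stands. The module is installed in compiled form; this text tells all that it offers.
- The arm moves only by the shell command python3 -m jog 'ROWS' [OPENING] [FORCE]. ROWS is a JSON object of lists of equal length, an entry for each row: "offset": the shift along the tool's x, y, z in m, a list of three; "twist": the turn, a rotation vector about the tool's x, y, z in rad, a list of three. A call has 1 to 5 rows; each row shifts and turns the commanded pose from where the row before left it, along the tool's axes as they then stand; what a row does not reach is not made up. A row lasts 1/10 s, in which the tool goes at most 50 mm and 8.59 degrees, less where a joint would pass 70% of its speed; a pose out of reach is approached as far as the arm can. A call is refused whole if a number of a shift passes 0.05 or a number of a turn 0.15, either way. A call with a gripper value outside its range is refused whole. OPENING is the opening, from -1 (shut) to 1 (fully open), set as the call begins (- or left out, the last holds). The fingers move at their own pace and stop on an object; FORCE is the grip in N (left out, the last holds). Time passes only in rows, so rows that do not move let the fingers close. It gives the time, the measured TCP pose, the force, the opening and the grip force at its end, in the units of the state.
- readout.state(): the state, without advancing time (a new reading comes with each control period).
- eyes.read_camera(name): name is "side" or "top" or "wrist"; returns the picture (480x640x3 uint8, blue, green, red); there is no depth.
- eyes.camera_params(name): a dict with "K" (3x3 intrinsics, pixels), "world_from_camera" (4x4, takes a point from camera to world coordinates). Camera axes: x right, y up, looking along -z (the intrinsics and any distortion apply to the point x, -y, -z); pixel columns grow to the right and rows downward; lengths in m; the calibration is good to about 2 mm. A picture is of the moment at which its call begins: read the wrist's pose just before it. camera_params takes no time and is no camera call; for the wrist camera it gives the pose at the moment of the call.
- job.sign_off(): hands the job in; it is judged then, once.
The state is a dict: "clock": time; "qpos": joint angles; "qd": joint speeds; "joint_efforts": joint torques, N m; "tool_pos": TCP position; "ee_rot": TCP orientation; "ft_force": force on the tool from outside, world axes, zero at the start; "wrist_torque": the same for the moment, N m; "grip_width": finger opening in m; "grip_force": force on a finger pad.
Only numpy, scipy, OpenCV 4.12 (cv2) and the standard library are available. Lean on these libraries where they do the work, as an engineer would, in place of code of your own. Each camera call takes 0.05 s, during which the arm holds its last target. There are 200 camera calls.

TASK

The black figure on the pale slab is too heavy to shove: walk it forward by nudging its two near corners in turn, never pushing on it with more than about 17 newtons, until it stands square and centred in the wooden bay with both orange spring buffers pressed in about half-way, then slide the red-knobbed bolt fully shut behind the slab and let go. Do not touch the figure itself, do not tip the slab or let it stand more than about 20 degrees askew to the bay, and leave everything else on the table alone.

Things in the scene. Friction and masses are not known exactly. Their poses are not given: they have to be found in the camera images.
- slab: pale slab 120 (x) x 260 (y) mm, 28 thick, underside 12 mm above the table (top 40) on four feet at x +-22, y +-48. Origin on the table under its centre, x away from the robot; near long edge at x = -60. Pushed at the edge's middle it takes 19 to 26 N to move; near an end (y = +-118) only 7 to 12 N: it then turns about a point 30 to 50 mm beyond its centre on the far side
- figure: black modelled figure of a woman fixed upright on the slab's middle, foot 80 mm wide, 100 mm over the arms, 247 mm tall; with the slab 3.8 kg (varies by 10 %). Origin: centre of its foot, on top of the slab; must not be touched
- bay: wooden bay fixed to the table, open on the near side. Origin on the table where the slab's centre stands when home; x points away from the robot. Rail 340 mm long, 48 high at x = 76 to 108. At the left a batten 10 mm high (y = 182 to 218) leads to the bolt's plate and steel cheeks (29 mm high, x = -100 to -40, y = 162 to 242). The slab starts 34 to 46 mm short
- buffer_left (a joint): orange spring buffer on the rail's left, pad 36 wide, 26 high, middle at y = +60 mm in the bay, 23 mm above the table; value: how far it is pressed in, 0 to 0.009 m. Free, its face is at x = +55 mm in the bay: a slab exactly home presses it 5 mm. Spring 1 N plus 0.4 N per mm, hard stop at 9 mm. The slab's friction holds it against the springs
- buffer_right (a joint): the same on the right, at y = -60 mm in the bay
- bolt (a joint): round steel bolt 14 mm thick, 21 mm above the table, at the left of the bay's mouth; 0 = drawn back, 0.06 m = fully shut (hard stop); slides to the right (-y of the bay), friction 1.5 N. Shut, it lies behind the left end of the slab's near edge, its front at x = -64.5 mm in the bay, so it passes only when that end is within 4 mm of home
- bolt_knob (a point): middle of the bolt's upright knob, 61 mm above the table: a steel stem 14 mm thick from 28 mm up, its red cap 20 mm thick from 61 to 73 mm above the table. Drawn back it stands at x = -71.5, y = +210 mm in the bay; can be pushed from its left side or gripped from above. Axes as the bay
- foil_tray: open foil tray 120 x 85 x 35 mm, at the right of the slab; leave alone. Origin under its centre
- foil_tray2: a second such tray at the right; leave alone
- jar: jar with a red lid, 64 mm wide, 100 tall, at the left; leave alone
- pot: blue cup 80 mm wide, 85 tall, at the left; leave alone
- spatula: modelling spatula lying at the left; leave alone
- hammer: hammer lying at the right; leave alone
- small_figure: smaller black figure, 185 mm tall, on a round board 130 mm wide, behind the bay at the left; leave alone

How it is judged:
By the outcome, as a careful person would: the job done as asked, in the order asked, and still so for the second after the job is handed in, with the robot touching nothing.
It also fails if it takes over 72 s, if anything falls off the work surface, if the arm or the gripper's body presses on something with over 40 N, if the wrist force passes 120 N, or if a joint passes its speed limit or range.

## Working session

There is one attempt and no reset: what is moved stays moved. The work goes in short steps, Python scripts to look and compute and a shell command to move; the robot and the scene stay as the last step left them, time stands still between calls to the robot, and variables do not carry over. Pictures are saved under pics/ and viewed, at most 10 in all, crops included, and the job is handed in when it is done.

```bash
mkdir -p pics; python3 - <<'E'
from plant import readout, eyes
import cv2,numpy as np
s=readout.state();print(s['clock'],s['tool_pos'],np.round(s['ee_rot'],3),s['grip_width'])
for n in("top","side"):
    cv2.imwrite(f'pics/{n}0.png',eyes.read_camera(n));p=eyes.camera_params(n);print(p['K'],np.round(p['world_from_camera'],3),[k for k in p])
E
```

```text
0.0 [ 0.21563339 -0.55953427  0.19174204] [[ 0.933  0.36  -0.001]
 [ 0.36  -0.933  0.002]
 [ 0.    -0.002 -1.   ]] 0.08531359231881842
[[491.30563086   0.         320.76476523]
 [  0.         491.30563086 235.55567136]
 [  0.           0.           1.        ]] [[ 0.023  0.992 -0.123  0.348]
 [-1.     0.023 -0.003 -0.026]
 [-0.     0.123  0.992  1.29 ]
 [ 0.     0.     0.     1.   ]] ['K', 'world_from_camera']
[[444.84080619   0.         321.42838933]
 [  0.         444.84080619 242.33730981]
 [  0.           0.           1.        ]] [[ 0.679 -0.519  0.52   1.12 ]
 [ 0.734  0.483 -0.477 -0.574]
 [-0.004  0.705  0.709  0.908]
 [ 0.     0.     0.     1.   ]] ['K', 'world_from_camera']
```

View pics/top0.png

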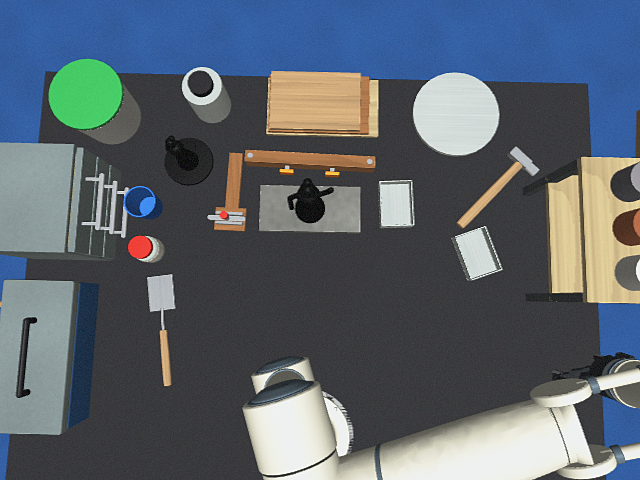

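View pics/side0.png

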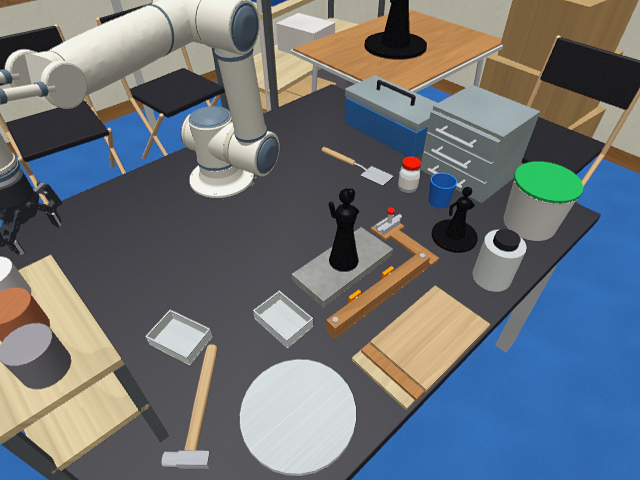

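The top view shows the slab at about (260–360, 185–233), the rail from (246,155) to (375,162), the knob at (224,215) and the buffers at (287,170) and (331,172). The bay is turned a few degrees relative to the slab. The side view shows the same layout, with the slab's far edge and the buffers unobstructed.

```bash
cat >h.py <<'E'
from plant import readout, eyes
import cv2,numpy as np
def cast(n,px,z,P=None):
    P=P or eyes.camera_params(n);K=P['K'];T=P['world_from_camera']
    px=np.atleast_2d(np.array(px,float));d=np.c_[(px[:,0]-K[0,2])/K[0,0],-(px[:,1]-K[1,2])/K[1,1],-np.ones(len(px))]@T[:3,:3].T
    return T[:3,3]+d*((z-T[2,3])/d[:,2])[:,None]
def proj(n,X,P=None):
    P=P or eyes.camera_params(n);K=P['K'];T=P['world_from_camera']
    c=(np.atleast_2d(X)-T[:3,3])@T[:3,:3];return np.c_[K[0,2]-K[0,0]*c[:,0]/c[:,2],K[1,2]+K[1,1]*c[:,1]/c[:,2]]
E
python3 - <<'E'
from h import *
a=cv2.imread('pics/top0.png')[140:250,200:390]
cv2.imwrite('pics/c1.png',cv2.resize(a,None,fx=4.2,fy=4.2,interpolation=cv2.INTER_CUBIC))
h=cv2.cvtColor(cv2.imread('pics/top0.png'),cv2.COLOR_BGR2HSV)
for p in[(275,208),(300,231),(345,195),(310,158),(287,170),(224,215),(235,180),(300,235),(300,229),(215,216),(240,240)]:print(p,h[p[1],p[0]])
E
```

```text
(275, 208) [ 10  11 143]
(300, 231) [20 18 85]
(345, 195) [ 39  17 146]
(310, 158) [ 14 142 180]
(287, 170) [ 20 192 243]
(224, 215) [  2 187 239]
(235, 180) [ 13 137 186]
(300, 235) [105   9  58]
(300, 229) [ 55  11 144]
(215, 216) [105  15 199]
(240, 240) [110  12  62]
```

View pics/c1.png

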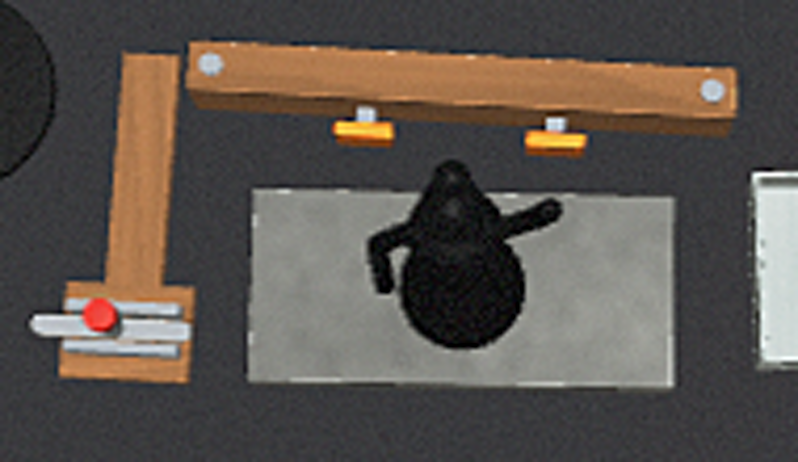

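```bash
cat >>h.py <<'E'
def rect(mask,z,n='top',s=4,box=None):
    m=mask.astype(np.uint8)
    cs=max(cv2.findContours(m,cv2.RETR_EXTERNAL,cv2.CHAIN_APPROX_NONE)[0],key=cv2.contourArea)[:,0]
    w=cast(n,(cs+.5)/s-.5,z)[:,:2]
    hull=cv2.convexHull((w*1000).astype(np.float32))
    c,(a,b),_=r=cv2.minAreaRect(hull);B=cv2.boxPoints(r)
    e=max((B[1]-B[0],B[2]-B[1]),key=np.linalg.norm); e=e*np.sign(e[1])
    return np.array(c),sorted((a,b)),np.degrees(np.arctan2(-e[0],e[1])),w*1000
def masks(img,s=4):
    v=cv2.cvtColor(cv2.resize(img,None,fx=s,fy=s,interpolation=cv2.INTER_CUBIC),cv2.COLOR_BGR2HSV).astype(int)
    H,S,V=v[...,0],v[...,1],v[...,2];yy,xx=np.mgrid[:H.shape[0],:H.shape[1]]/s
    roi=(xx>235)&(xx<374)&(yy>140)&(yy<250)
    k=np.ones((3*s//2,3*s//2),np.uint8)
    op=lambda m:cv2.morphologyEx(m.astype(np.uint8),cv2.MORPH_OPEN,k)
    slab=op(roi&(S<45)&(V>104)&(yy>175))
    roi2=(xx>243)&(xx<380)&(yy>140)&(yy<175)
    rail=cv2.morphologyEx(op(roi2&(H<22)&(S>100)&(V>140)&~((H>17)&(S>170))),cv2.MORPH_CLOSE,k)
    red=op((xx>205)&(xx<285)&(yy>195)&(yy<240)&((H<8)|(H>172))&(S>140))
    ora=op(roi2*0+((xx>260)&(xx<350)&(yy>150)&(yy<200)&(H>14)&(H<28)&(S>165)&(V>190)))
    return slab,rail,red,ora
E
python3 - <<'E'
from h import *
img=cv2.imread('pics/top0.png');sl,ra,re,o=masks(img)
print('slab',rect(sl,.04)[:3]);print('rail',rect(ra,.048)[:3]);print('knob',rect(re,.073)[:3])
n,l,st,c=cv2.connectedComponentsWithStats(o);
for i in range(1,n):
  w=cast('top',(c[i]+.5)/4-.5,.036)[0]*1000;print('pad',w,st[i])
E
```

```text
slab (array([572.53527832,   7.95641327]), [121.09455108642578, 260.87347412109375], np.float32(0.24361981))
rail (array([701.24438477,  10.61787415]), [32.00310516357422, 339.41668701171875], np.float32(-1.7906471))
knob (array([545.17608643, 222.36083984]), [18.862783432006836, 20.226566314697266], np.float32(-36.077103))
pad [672.01843845  70.34870929  36.        ] [1121  678   53   15  548]
pad [668.09193714 -46.8471299   36.        ] [1304  687   54   14  604]
```

The rectangle fits match the known sizes. The slab stands in the bay frame at about (-37, -7) mm, turned +2°. The bay origin is (609.3, 13.5) mm and its yaw is -1.8°. I'll turn the tool to the bay axes, shut the fingers and go to the right corner.

```bash
cat >>h.py <<'E'
O=np.array([609.3,13.5]);th=np.radians(-1.8);R=np.array([[np.cos(th),-np.sin(th)],[np.sin(th),np.cos(th)]])
def tool():
    s=readout.state();p=s['tool_pos']*1000;r=s['ee_rot']
    print('t',round(s['clock'],2),'tcp bay',np.round(R.T@(p[:2]-O),1),'z',round(p[2],1),'yaw rel',round(np.degrees(np.arctan2(r[1,0],r[0,0]))+1.8,2),'zax',np.round(r[:,2],3),'F',np.round(s['ft_force'],1),'w',round(s['grip_width'],3))
def look(fn=None):
    img=eyes.read_camera('top');sl,ra,re,o=masks(img)
    c,sz,a,_=rect(sl,.04);print('slab bay',np.round(R.T@(c-O),1),'ang',round(float(a)+1.8,2),'size',np.round(sz,1))
    c,sz,a,_=rect(re,.073);print('knob bay',np.round(R.T@(c-O),1),np.round(sz,1))
    if fn:cv2.imwrite(fn,img)
E
python3 -m jog '{"offset":[[0,0,0],[0,0,0],[0,0,0],[0,0,0]],"twist":[[0,0,0.1],[0,0,0.1],[0,0,0.1],[0,0,0.1]]}' -1 40
python3 -m jog '{"offset":[[0.021,-0.0384,0],[0.021,-0.0384,0],[0.021,-0.0384,0],[0.021,-0.0384,0],[0.021,-0.0384,0]],"twist":[[0,0,0],[0,0,0],[0,0,0],[0,0,0],[0,0,0]]}'
python3 -m jog '{"offset":[[0.021,-0.0384,0],[0.021,-0.0384,0],[0.021,-0.0384,0],[0.021,-0.0384,0],[0.021,-0.0384,0]],"twist":[[0,0,0],[0,0,0],[0,0,0],[0,0,0],[0,0,0]]}'
python3 -c "from h import *;tool()"
```

```text
clock: 0.5
tool_pos: [0.2157, -0.5597, 0.1922]
ee_rot: [[0.999, -0.036, -0.0], [-0.036, -0.999, 0.001], [-0.0, -0.001, -1.0]]
ft_force: [0.0, 0.5, -0.6]
grip_width: 0.0283
grip_force: 0.0
clock: 1.0
tool_pos: [0.3273, -0.3697, 0.1923]
ee_rot: [[0.999, -0.033, -0.0], [-0.033, -0.999, 0.001], [-0.0, -0.001, -1.0]]
ft_force: [2.0, 0.3, 0.8]
grip_width: 0.0002
grip_force: 0.0
clock: 1.5
tool_pos: [0.4384, -0.1811, 0.1925]
ee_rot: [[0.999, -0.032, -0.0], [-0.032, -0.999, 0.0], [-0.0, -0.0, -1.0]]
ft_force: [-0.3, 0.9, -0.2]
grip_width: 0.0001
grip_force: 0.0
t 1.5 tcp bay [-164.7 -199.9] z 192.5 yaw rel -0.05 zax [-0.  0. -1.] F [-0.3  0.9 -0.2] w 0.0
```

```bash

python3 -m jog '{"offset":[[0.015,-0.038,0],[0.015,-0.038,0.02],[0,0,0.05],[0,0,0.05],[0,0,0.045]],"twist":[[0,0,0],[0,0,0],[0,0,0],[0,0,0],[0,0,0]]}' >/dev/null
python3 -c "from h import *;look();tool();cv2.imwrite('pics/w1.png',eyes.read_camera('wrist'))"
```

```text
slab bay [-58.3 -24.9] ang 2.03 size [165.8 295.8]
knob bay [-70.9 206.9] [18.6 20.3]
t 2.05 tcp bay [-140.7 -123.7] z 16.3 yaw rel 0.0 zax [-0.014  0.004 -1.   ] F [-2.2  0.8 -6.6] w -0.0
```

View pics/w1.png

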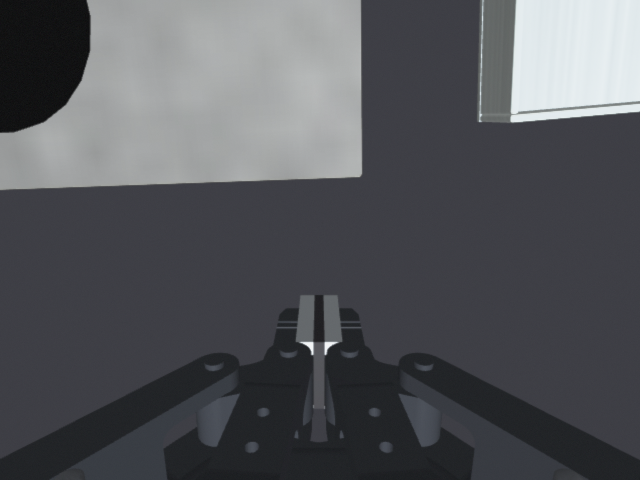

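The wrist view shows the slab's near-right corner at (361,176) and its near edge running left to (0,189). The tray is well clear at the upper right. I'll use this view to read the slab's pose from that corner.

```bash
cat >>h.py <<'E'
def wl(side,fn=None):
    P=eyes.camera_params('wrist');img=eyes.read_camera('wrist')
    if fn:cv2.imwrite(fn,img)
    h=cv2.cvtColor(img,cv2.COLOR_BGR2HSV).astype(int);m=((h[...,1]<45)&(h[...,2]>104)&(h[...,2]<185)).astype(np.uint8)
    m[300:]=0;m=cv2.morphologyEx(m,cv2.MORPH_OPEN,np.ones((5,5),np.uint8))
    n,l,st,_=cv2.connectedComponentsWithStats(m);i=1+np.argmax(st[1:,4]);m=l==i
    # near edge: lowest mask pixel per column; end: outermost pixel per row
    x0,x1=st[i,0],st[i,0]+st[i,2];w=x1-x0
    cols=np.arange(x0+int(.15*w),x1-int(.15*w));bot=np.array([np.where(m[:,c])[0].max()+.5 if m[:,c].any() else -1 for c in cols])
    g=bot>bot.max()-130;E=cast('wrist',np.c_[cols[g],bot[g]],.04,P)[:,:2]*1000
    y1=st[i,1]+st[i,3];top=st[i,1]
    rows=np.arange(top+5,int(top+.75*(y1-top)));ex=np.array([(np.where(m[r])[0].max()+.5 if side=='R' else np.where(m[r])[0].min()-.5) if m[r].any() else np.nan for r in rows])
    q=~np.isnan(ex);G=cast('wrist',np.c_[ex[q],rows[q]],.04,P)[:,:2]*1000
    E=(E-O)@R;G=(G-O)@R
    vx,vy,px,py=cv2.fitLine(E.astype(np.float32),cv2.DIST_HUBER,0,.1,.01).ravel()
    if vy<0:vx,vy=-vx,-vy
    a=np.arctan2(-vx,vy);Y=np.array([vx,vy]);X=np.array([vy,-vx])
    ne=np.array([px,py])@X; en=np.median(G@Y);sp=np.percentile(G@Y,90)-np.percentile(G@Y,10)
    c=X*(ne+60)+Y*(en+(130 if side=='R' else -130))
    print('slab',side,np.round(c,1),'ang',round(np.degrees(a),2),'endspread',round(sp,1))
    return c,a
E
python3 -m jog '{"offset":[[0,0,0]],"twist":[[0,0,0]]}' >/dev/null
python3 -c "from h import *;wl('R');tool()"
```

```text
slab R [-35.2  -7.6] ang 2.07 endspread 0.3
t 2.25 tcp bay [-133.8 -126. ] z 30.3 yaw rel -0.05 zax [ 0.003 -0.001 -1.   ] F [0.5 0.1 1.1] w 0.0
```

```bash

python3 -m jog '{"offset":[[0.012,0,0.005],[0.01,0,0.005],[0.002,0,0],[0.002,0,0],[0.002,0,0]],"twist":[[0,0,0],[0,0,0],[0,0,0],[0,0,0],[0,0,0]]}' |grep -E 'force|pos'
python3 -m jog '{"offset":[[0.002,0,0],[0.002,0,0],[0.002,0,0],[0.002,0,0],[0.002,0,0]],"twist":[[0,0,0],[0,0,0],[0,0,0],[0,0,0],[0,0,0]]}' |grep -E 'force|pos'
python3 -c "from h import *;wl('R');tool()"
```

```text
tool_pos: [0.4993, -0.1091, 0.0197]
ft_force: [0.1, 0.2, -0.7]
grip_force: 0.0
tool_pos: [0.5085, -0.109, 0.0178]
ft_force: [0.5, -0.3, 0.0]
grip_force: 0.0
slab R [-34.9  -7.7] ang 2.09 endspread 0.3
t 3.3 tcp bay [ -96.7 -125.7] z 17.8 yaw rel -0.04 zax [ 0.  0. -1.] F [0.3 0.7 0.2] w 0.0
```

```bash

python3 -m jog '{"offset":[[0.002,0,0],[0.002,0,0],[0.002,0,0],[0.002,0,0],[0.002,0,0]],"twist":[[0,0,0],[0,0,0],[0,0,0],[0,0,0],[0,0,0]]}' |grep -E 'ft_force|pos'
python3 -c "from h import *;wl('R','pics/w2.png');tool()"
```

```text
tool_pos: [0.5186, -0.1094, 0.0179]
ft_force: [-0.4, -0.1, -1.3]
slab R [-27.6  -6.9] ang -0.01 endspread 2.4
t 3.85 tcp bay [ -86.6 -125.7] z 17.9 yaw rel -0.04 zax [ 0. -0. -1.] F [-0.4  0.1  0.1] w 0.0
```

View pics/w2.png

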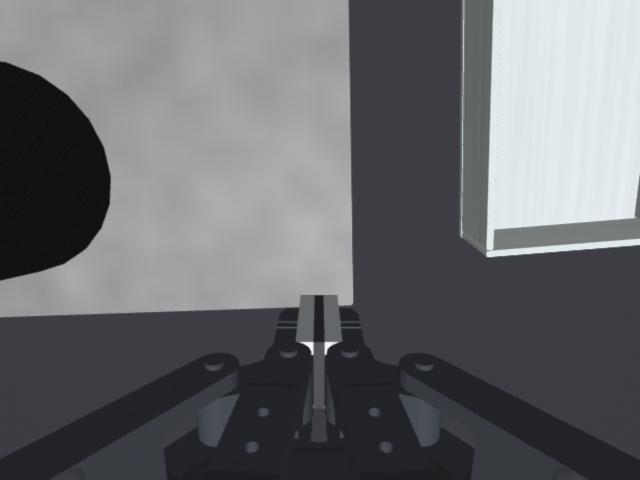

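The near edge is now at rows 305–317 and the corner at (352,305), just ahead of the fingertips, with no contact yet. I'll widen the mask window and check the gap.

```bash
sed -i 's/m\[300:\]=0;/m[350:]=0;m[285:,270:372]=0;/' h.py
python3 - <<'E'
from h import *
wl('R');P=eyes.camera_params('wrist');print(np.round(P['world_from_camera'],3),P['K'][0])
for p,z in[((352,305),.04),((320,295),.018),((320,295),.04)]:print(R.T@(cast('wrist',[p],z)[0,:2]*1000-O))
s=readout.state();X=s['tool_pos'];r=s['ee_rot']
print(proj('wrist',[X,X+r@[.011,0,0],X-r@[.011,0,0]]))
E
python3 -m jog '{"offset":[[0.002,0,0],[0.002,0,0],[0.002,0,0]],"twist":[[0,0,0],[0,0,0],[0,0,0]]}' |grep -E 'ft_force|pos'
```

```text
slab R [-34.7  -7.6] ang 1.96 endspread 0.3
[[-0.032  0.96   0.277  0.588]
 [-1.    -0.03  -0.009 -0.112]
 [-0.    -0.277  0.961  0.199]
 [ 0.     0.     0.     1.   ]] [417.71041278   0.         318.54421363]
[ -90.00967643 -139.40800456]
[ -95.00139495 -126.26575437]
[ -85.5494937  -126.18998002]
[[318.77111137 278.38038901]
 [318.7876111  255.69804185]
 [318.75512506 300.35694158]]
tool_pos: [0.5246, -0.1096, 0.0179]
ft_force: [0.5, -0.4, -0.5]
```

```bash

python3 -m jog '{"offset":[[0.002,0,0],[0.002,0,0],[0.002,0,0]],"twist":[[0,0,0],[0,0,0],[0,0,0]]}' |grep -E 'ft_force|pos'
python3 -c "from h import *;wl('R');tool()"
python3 - <<'E'
from h import *
cv2.imwrite('pics/s2.png',cv2.resize(eyes.read_camera('side')[120:360,180:460],None,fx=2.5,fy=2.5,interpolation=cv2.INTER_CUBIC))
E
```

```text
tool_pos: [0.5306, -0.1098, 0.0179]
ft_force: [0.6, 0.0, 0.3]
slab R [-34.8  -7.7] ang 2.21 endspread 0.3
t 4.55 tcp bay [ -74.6 -125.7] z 17.9 yaw rel -0.04 zax [ 0. -0. -1.] F [-0.4 -0.6  0.3] w -0.0
```

View pics/s2.png

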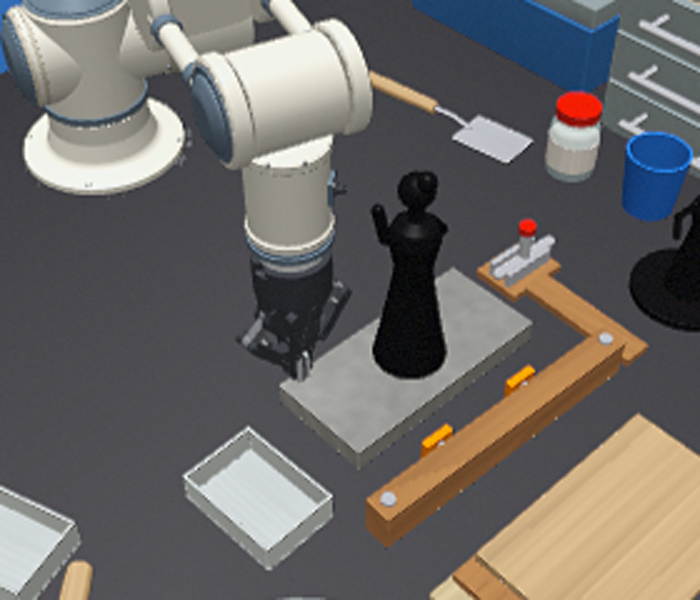

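The side view shows the fingertips at crop (303,375), right at the slab's near edge, and everything else undisturbed. I'll compare that pixel with the expected tip position.

```bash
python3 - <<'E'
from h import *
for z in(.018,.03,.04,.05):print(z,[np.round(R.T@(cast(n,[p],z)[0,:2]*1000-O),1) for n,p in(('side',(301.2,270)),('wrist',(320,295)))])
P=readout.state()['tool_pos'];print(proj('side',[P,P+[0,0,.02],P+[-.011,0,0]]))
E
```

```text
0.018 [array([ -98.9, -102. ]), array([ -83. , -126.3])]
0.03 [array([ -90.4, -108.3]), array([ -77.8, -126.2])]
0.04 [array([ -83.4, -113.6]), array([ -73.5, -126.2])]
0.05 [array([ -76.3, -118.9]), array([ -69.3, -126.2])]
[[299.9821694  279.79256446]
 [299.68542204 274.77697802]
 [297.23572654 277.43053233]]
```

The two views agree only if the shut fingertips sit about 20–30 mm higher than the reported TCP, so they are hovering above the slab's edge. I'll back off, go 14 mm lower, which works in either case, and approach again.

```bash

python3 -m jog '{"offset":[[-0.03,0,0],[-0.01,0,0],[0,0,0.005],[0,0,0.005],[0,0,0.004]],"twist":[[0,0,0],[0,0,0],[0,0,0],[0,0,0],[0,0,0]]}' |grep -E 'ft_force|pos'
python3 -m jog '{"offset":[[0.003,0,0],[0.003,0,0],[0.002,0,0],[0.002,0,0],[0.002,0,0]],"twist":[[0,0,0],[0,0,0],[0,0,0],[0,0,0],[0,0,0]]}' |grep -E 'ft_force|pos'
python3 -c "from h import *;wl('R');tool()"
```

```text
tool_pos: [0.4909, -0.1085, 0.0034]
ft_force: [0.3, -0.4, 0.6]
tool_pos: [0.5028, -0.1089, 0.004]
ft_force: [-0.0, 0.3, 0.9]
slab R [-34.9  -7.6] ang 2.09 endspread 0.3
t 5.65 tcp bay [-102.5 -125.7] z 4.0 yaw rel -0.04 zax [ 0. -0. -1.] F [-1.4 -0.9  0.2] w 0.0
```

```bash

python3 -m jog '{"offset":[[0.002,0,0],[0.002,0,0],[0.002,0,0],[0.002,0,0],[0.002,0,0]],"twist":[[0,0,0],[0,0,0],[0,0,0],[0,0,0],[0,0,0]]}' |grep -E 'ft_force|pos'
python3 -m jog '{"offset":[[0.002,0,0],[0.002,0,0],[0.002,0,0]],"twist":[[0,0,0],[0,0,0],[0,0,0]]}' |grep -E 'ft_force|pos'
python3 -c "from h import *;wl('R','pics/w3.png');tool()
a=eyes.read_camera('side')[190:310,240:400];cv2.imwrite('pics/s3.png',cv2.resize(a,None,fx=5,fy=5,interpolation=cv2.INTER_CUBIC))"
```

```text
tool_pos: [0.5126, -0.1092, 0.0039]
ft_force: [-0.2, -0.0, -0.2]
tool_pos: [0.5186, -0.1094, 0.0039]
ft_force: [0.3, 0.4, 0.0]
slab R [-34.9  -7.7] ang 2.17 endspread 0.3
t 6.5 tcp bay [ -86.6 -125.7] z 3.9 yaw rel -0.05 zax [ 0. -0. -1.] F [ 0.  -0.2 -0.4] w 0.0
```

View pics/s3.png

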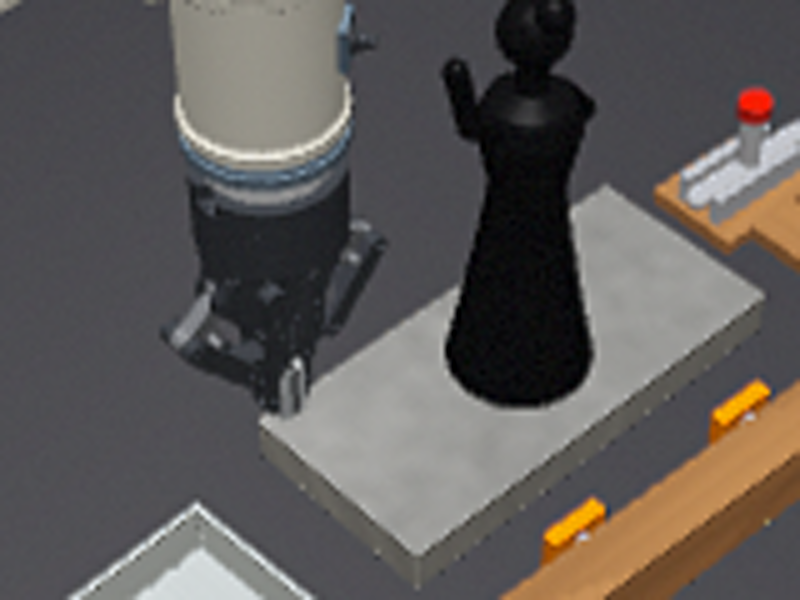

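The side crop shows the pale fingertips at (288,413), right on the slab's near edge, so occlusion makes it unclear which side they are on. The wrist picture should settle it.

```bash
python3 -c "
import cv2;a=cv2.imread('pics/w3.png')[220:400,200:440];cv2.imwrite('pics/w3c.png',cv2.resize(a,None,fx=3,fy=3))"
```

```text
(no output)
```

View pics/w3c.png

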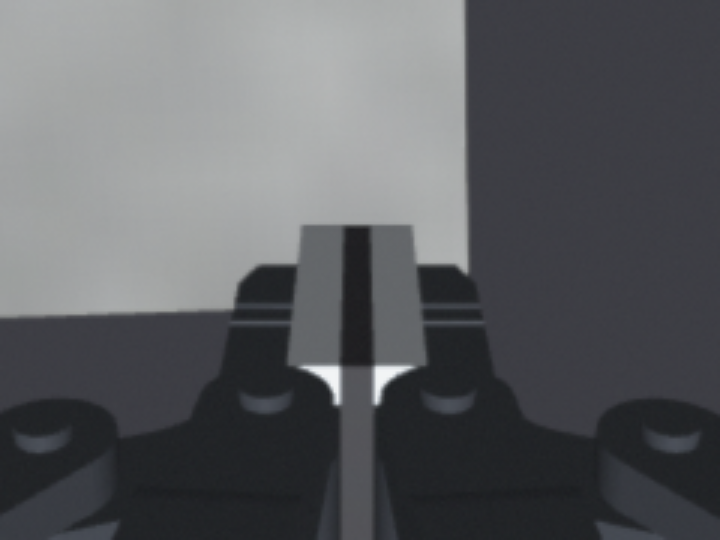

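The pads are drawn over the slab at crop (300–415, 225–310), so they are above it. Both views put the real fingertips about 45 mm above the reported TCP. I'll back off, lower with a force check, and approach again.

```bash

python3 -m jog '{"offset":[[-0.03,0,0],[0,0,0.006],[0,0,0.006],[0,0,0.006],[0,0,0]],"twist":[[0,0,0],[0,0,0],[0,0,0],[0,0,0],[0,0,0]]}' |grep -E 'ft_force|pos'
python3 -m jog '{"offset":[[0,0,0.003],[0,0,0.003],[0,0,0]],"twist":[[0,0,0],[0,0,0],[0,0,0]]}' |grep -E 'ft_force|pos'
python3 -m jog '{"offset":[[0.004,0,0],[0.002,0,0],[0.002,0,0]],"twist":[[0,0,0],[0,0,0],[0,0,0]]}' |grep -E 'ft_force|pos'
python3 -c "from h import *;wl('R');tool()"
```

```text
tool_pos: [0.4882, -0.1082, -0.0153]
ft_force: [-0.0, 0.2, -0.7]
tool_pos: [0.4883, -0.1083, -0.0206]
ft_force: [0.8, -1.1, -0.3]
tool_pos: [0.4968, -0.1087, -0.0199]
ft_force: [0.0, -0.4, 0.0]
slab R [-34.9  -7.6] ang 2.19 endspread 0.2
t 7.7 tcp bay [-108.4 -125.7] z -19.9 yaw rel -0.04 zax [ 0.001 -0.    -1.   ] F [-0.3  0.1  0.4] w 0.0
```

The tool reads z = -20 with no table contact, which confirms the offset. I'll creep to contact.

```bash

for i in 1; do python3 -m jog '{"offset":[[0.002,0,0],[0.002,0,0],[0.002,0,0]],"twist":[[0,0,0],[0,0,0],[0,0,0]]}' |grep -E 'ft_force|pos'; done
python3 -m jog '{"offset":[[0.002,0,0],[0.002,0,0],[0.002,0,0]],"twist":[[0,0,0],[0,0,0],[0,0,0]]}' |grep -E 'ft_force|pos'
python3 -c "from h import *;wl('R');tool()"
```

```text
tool_pos: [0.5026, -0.1089, -0.0201]
ft_force: [0.5, -0.4, 0.3]
tool_pos: [0.5057, -0.1096, -0.0204]
ft_force: [-12.5, -2.6, 6.6]
slab R [-34.5  -7.6] ang 3.08 endspread 0.3
t 8.35 tcp bay [ -99.1 -126.5] z -20.3 yaw rel -0.07 zax [-0.005 -0.001 -1.   ] F [-7.8 -2.4  5.1] w 0.0
```

Contact came at TCP x ≈ -101 with 12.5 N at break-away. Now the right stroke.

```bash

python3 -m jog '{"offset":[[0.0015,0,0],[0.0015,0,0],[0.0015,0,0],[0.0015,0,0],[0.0015,0,0]],"twist":[[0,0,0],[0,0,0],[0,0,0],[0,0,0],[0,0,0]]}' |grep -E 'ft_force'
python3 -m jog '{"offset":[[0.0015,0,0],[0.0015,0,0],[0.0015,0,0],[0.0015,0,0],[0.0015,0,0]],"twist":[[0,0,0],[0,0,0],[0,0,0],[0,0,0],[0,0,0]]}' |grep -E 'ft_force'
python3 -c "from h import *;wl('R');tool()"
```

```text
ft_force: [-13.0, -6.9, 5.9]
ft_force: [-12.0, -9.7, 5.3]
slab R [-30.3  -5.3] ang 8.32 endspread 0.2
t 9.4 tcp bay [ -84.3 -128.4] z -20.3 yaw rel -0.14 zax [-0.005 -0.004 -1.   ] F [-8.4 -7.1  2.5] w -0.0
```

```bash

python3 -m jog '{"offset":[[0.0015,0.0006,0],[0.0015,0.0006,0],[0.0015,0.0006,0],[0.0015,0.0006,0],[0.0015,0.0006,0]],"twist":[[0,0,0],[0,0,0],[0,0,0],[0,0,0],[0,0,0]]}' |grep -E 'ft_force'
python3 -m jog '{"offset":[[0.0015,0.0006,0],[0.0015,0.0006,0],[0.0015,0.0006,0],[0.0015,0.0006,0],[0.0015,0.0006,0]],"twist":[[0,0,0],[0,0,0],[0,0,0],[0,0,0],[0,0,0]]}' |grep -E 'ft_force'
python3 -c "from h import *;wl('R');tool()"
```

```text
ft_force: [-11.2, -2.4, 5.1]
ft_force: [-9.7, 2.0, 5.4]
slab R [-20.6  -3.8] ang 10.23 endspread 3.7
t 10.45 tcp bay [ -69.  -131.6] z -20.5 yaw rel -0.05 zax [-0.005  0.001 -1.   ] F [-7.8  1.1  3.6] w -0.0
```

```bash
sed -i "s/g=bot>bot.max()-130;/g=(bot>20)\&~((cols>266)\&(cols<376)\&(abs(bot-284.5)<3))\&(bot<348.5);k=np.polyfit(cols[g],bot[g],1);r=bot-np.polyval(k,cols);g\&=abs(r)<3*np.median(abs(r[g]))+1;/" h.py
python3 -c "from h import *;wl('R','pics/w4.png')"
```

```text
slab R [-26.8  -4.7] ang 14.24 endspread 0.2
```

```bash

python3 -m jog '{"offset":[[0.0016,0.0003,0],[0.0016,0.0003,0],[0.0016,0.0003,0],[0.0016,0.0003,0],[0.0016,0.0003,0]],"twist":[[0,0,0],[0,0,0],[0,0,0],[0,0,0],[0,0,0]]}' |grep -E 'ft_force'
python3 -c "from h import *;wl('R');tool()"
```

```text
ft_force: [-12.4, 0.4, 6.1]
slab R [-25.5  -4.9] ang 16.92 endspread 0.2
t 11.05 tcp bay [ -61.7 -133.2] z -20.6 yaw rel -0.05 zax [-0.007  0.001 -1.   ] F [-10.7  -0.    6. ] w -0.0
```

```bash

python3 -m jog '{"offset":[[-0.045,0,0],[-0.045,0,0],[0,-0.045,0],[0,-0.045,0],[0,-0.045,0]],"twist":[[0,0,0],[0,0,0],[0,0,0],[0,0,0],[0,0,0]]}' |grep -E 'ft_force'
python3 -m jog '{"offset":[[0,-0.044,0],[0,-0.04,0],[0,0,0],[0,0,0]],"twist":[[0,0,0],[0,0,0],[0,0,0],[0,0,0]]}' |grep -E 'ft_force'
python3 -c "from h import *;wl('L','pics/w5.png');tool()"
```

```text
ft_force: [1.1, 1.1, 1.0]
ft_force: [0.3, 0.2, -1.3]
slab L [-4.1 29.8] ang 0.13 endspread 0.2
t 12.0 tcp bay [-148.8   85.5] z -20.2 yaw rel -0.0 zax [-0.    -0.001 -1.   ] F [0.1 0.7 0.4] w -0.0
```

View pics/w5.png

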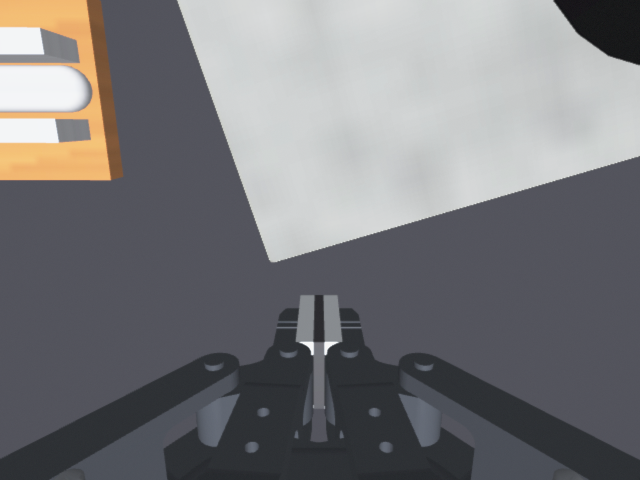

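The wrist view shows the slab's near-left corner at (271,262), clear of the bolt plate, whose right edge is at column 120. This view is exposed brighter, so I'll adjust the mask.

```bash
sed -i "s/(h\[...,2\]<185)/(h[...,2]<(185 if side=='R' else 250))/; s/^    g=(bot>20)/    bc=int(np.median(np.where(m[y1b])[0])) if (y1b:=st[i,1]+st[i,3]-1)<348 else -1\n    g=(bot>20)\&((cols>bc+8) if (side=='L' and -1<bc<x0+w\/2) else (cols<bc-8) if (side=='R' and bc>x0+w\/2) else True)/" h.py
python3 -c "from h import *;wl('L');tool()"
```

```text
slab L [-25.7  -5.2] ang 17.04 endspread 0.2
t 12.05 tcp bay [-148.8   85. ] z -20.2 yaw rel -0.08 zax [-0.    -0.001 -1.   ] F [ 0.1 -0.5  0.9] w 0.0
```

```bash

python3 -m jog '{"offset":[[0.008,0,0],[0.003,0,0],[0.0015,0,0],[0.0015,0,0],[0.0015,0,0]],"twist":[[0,0,0],[0,0,0],[0,0,0],[0,0,0],[0,0,0]]}' |grep -E 'ft_force|pos'
python3 -m jog '{"offset":[[0.0015,0,0],[0.0015,0,0],[0.0015,-0.0005,0],[0.0015,-0.0008,0],[0.0015,-0.0008,0]],"twist":[[0,0,0],[0,0,0],[0,0,0],[0,0,0],[0,0,0]]}' |grep -E 'ft_force|pos'
python3 -c "from h import *;wl('L');tool()"
```

```text
tool_pos: [0.4789, 0.1032, -0.0202]
ft_force: [0.1, 0.3, -0.2]
tool_pos: [0.4843, 0.1047, -0.0205]
ft_force: [-9.7, -3.1, 5.3]
slab L [-25.2  -5.3] ang 16.5 endspread 0.2
t 13.1 tcp bay [-127.5   87.5] z -20.4 yaw rel -0.04 zax [-0.004 -0.001 -1.   ] F [-5.8 -1.6  4.1] w 0.0
```

```bash

python3 -m jog '{"offset":[[0.0018,-0.0014,0],[0.0018,-0.0014,0],[0.0018,-0.0014,0],[0.0018,-0.0014,0],[0.0018,-0.0014,0]],"twist":[[0,0,0],[0,0,0],[0,0,0],[0,0,0],[0,0,0]]}' |grep -E 'ft_force'
python3 -m jog '{"offset":[[0.0018,-0.0014,0],[0.0018,-0.0014,0],[0.0018,-0.0014,0],[0.0018,-0.0014,0],[0.0018,-0.0014,0]],"twist":[[0,0,0],[0,0,0],[0,0,0],[0,0,0],[0,0,0]]}' |grep -E 'ft_force'
python3 -c "from h import *;wl('L');tool()"
```

```text
ft_force: [-9.0, -3.4, 5.0]
ft_force: [-7.7, -4.8, 4.6]
slab L [-22.3  -4.1] ang 8.11 endspread 0.2
t 14.15 tcp bay [-109.1  101.3] z -20.4 yaw rel -0.05 zax [-0.004 -0.002 -1.   ] F [-3.8 -2.5  2.9] w -0.0
```

```bash

python3 -m jog '{"offset":[[0.002,-0.001,0],[0.002,-0.001,0],[0.002,-0.001,0],[0.002,-0.001,0],[0.002,-0.001,0]],"twist":[[0,0,0],[0,0,0],[0,0,0],[0,0,0],[0,0,0]]}' |grep -E 'ft_force'
python3 -c "from h import *;wl('L');tool()"
```

```text
ft_force: [-9.7, -2.9, 5.5]
slab L [-20.9  -3.6] ang 3.98 endspread 0.2
t 14.7 tcp bay [-99.5 106.9] z -20.4 yaw rel -0.02 zax [-0.004 -0.    -1.   ] F [-5.4 -0.8  3.7] w -0.0
```

```bash

python3 -m jog '{"offset":[[-0.02,0,0],[0,0.048,0],[0,0.048,0],[0,0.048,0],[0,0.048,0]],"twist":[[0,0,0],[0,0,0],[0,0,0],[0,0,0],[0,0,0]]}' |grep -E 'ft_force'
python3 -m jog '{"offset":[[0,0.04,0],[0.012,0,0],[0.007,0,0],[0.004,0,0],[0,0,0]],"twist":[[0,0,0],[0,0,0],[0,0,0],[0,0,0],[0,0,0]]}' |grep -E 'ft_force'
python3 -c "from h import *;wl('R');tool()"
```

```text
ft_force: [0.8, -0.1, -0.4]
ft_force: [-0.6, 0.4, 0.5]
slab R [-20.9  -3. ] ang 3.75 endspread 0.2
t 15.75 tcp bay [ -95.  -124.1] z -20.3 yaw rel 0.06 zax [-0.001  0.    -1.   ] F [-0.5  0.5  0.1] w 0.0
```

```bash

python3 -m jog '{"offset":[[0.004,0,0],[0.003,0,0],[0.0015,0,0],[0.0015,0,0],[0.0015,0,0]],"twist":[[0,0,0],[0,0,0],[0,0,0],[0,0,0],[0,0,0]]}' |grep -E 'ft_force'
python3 -m jog '{"offset":[[0.0015,0,0],[0.0015,0,0],[0.0015,0.0003,0],[0.0015,0.0003,0],[0.0015,0.0003,0]],"twist":[[0,0,0],[0,0,0],[0,0,0],[0,0,0],[0,0,0]]}' |grep -E 'ft_force'
python3 -m jog '{"offset":[[0.0015,0.0003,0],[0.0015,0.0003,0],[0.0015,0.0003,0],[0.0015,0.0003,0],[0.0015,0.0003,0]],"twist":[[0,0,0],[0,0,0],[0,0,0],[0,0,0],[0,0,0]]}' |grep -E 'ft_force'
python3 -c "from h import *;wl('R');tool()"
```

```text
ft_force: [-5.8, 0.7, 2.2]
ft_force: [-10.8, -1.8, 5.6]
ft_force: [-10.8, -2.8, 5.9]
slab R [-18.   -2.4] ang 8.76 endspread 0.2
t 17.3 tcp bay [ -70.6 -128.6] z -20.3 yaw rel -0.09 zax [-0.005 -0.001 -1.   ] F [-7.9 -2.4  4.6] w 0.0
```

```bash

python3 -m jog '{"offset":[[0.002,0.0003,0],[0.002,0.0003,0],[0.002,0.0003,0],[0.002,0.0003,0],[0.002,0.0003,0]],"twist":[[0,0,0],[0,0,0],[0,0,0],[0,0,0],[0,0,0]]}' |grep -E 'ft_force'
python3 -c "from h import *;wl('R');tool()"
```

```text
ft_force: [-15.3, -2.9, 7.9]
slab R [-16.  -2.] ang 12.18 endspread 0.2
t 17.85 tcp bay [ -61.5 -130.5] z -20.4 yaw rel -0.1 zax [-0.007 -0.002 -1.   ] F [-11.3  -3.8   6.7] w -0.0
```

```bash

python3 -m jog '{"offset":[[-0.04,0,0],[-0.032,0,0],[0,-0.048,0],[0,-0.048,0],[0,-0.048,0]],"twist":[[0,0,0],[0,0,0],[0,0,0],[0,0,0],[0,0,0]]}' |grep -E 'ft_force'
python3 -m jog '{"offset":[[0,-0.048,0],[0,-0.02,0],[0.007,0,0],[0.005,0,0],[0,0,0]],"twist":[[0,0,0],[0,0,0],[0,0,0],[0,0,0],[0,0,0]]}' |grep -E 'ft_force'
python3 -c "from h import *;wl('L');tool()"
```

```text
ft_force: [-0.6, -0.4, -0.4]
ft_force: [0.3, -0.3, 0.6]
slab L [-15.8  -2.6] ang 12.34 endspread 0.2
t 18.9 tcp bay [-117.9   81.8] z -20.2 yaw rel -0.15 zax [-0. -0. -1.] F [0.6 0.  0.4] w 0.0
```

```bash

python3 -m jog '{"offset":[[0.004,0,0],[0.0025,0,0],[0.0015,0,0],[0.0015,0,0],[0.0015,-0.0005,0]],"twist":[[0,0,0],[0,0,0],[0,0,0],[0,0,0],[0,0,0]]}' |grep -E 'ft_force'
python3 -m jog '{"offset":[[0.0016,-0.0009,0],[0.0016,-0.0009,0],[0.0016,-0.0009,0],[0.0016,-0.0009,0],[0.0016,-0.0009,0]],"twist":[[0,0,0],[0,0,0],[0,0,0],[0,0,0],[0,0,0]]}' |grep -E 'ft_force'
python3 -m jog '{"offset":[[0.0016,-0.0009,0],[0.0016,-0.0009,0],[0.0016,-0.0009,0],[0.0016,-0.0009,0],[0.0016,-0.0009,0]],"twist":[[0,0,0],[0,0,0],[0,0,0],[0,0,0],[0,0,0]]}' |grep -E 'ft_force'
python3 -c "from h import *;wl('L');tool()"
```

```text
ft_force: [-5.6, -2.8, 3.3]
ft_force: [-11.8, -0.8, 6.7]
ft_force: [-11.9, -1.2, 6.7]
slab L [-12.9  -2.1] ang 5.64 endspread 0.2
t 20.45 tcp bay [-93.6  92.7] z -20.4 yaw rel -0.01 zax [-0.005 -0.    -1.   ] F [-7.4  0.5  5. ] w 0.0
```

```bash

python3 -m jog '{"offset":[[0.0016,-0.0013,0],[0.0016,-0.0013,0],[0.0016,-0.0013,0],[0.0016,-0.0013,0],[0.0016,-0.0013,0]],"twist":[[0,0,0],[0,0,0],[0,0,0],[0,0,0],[0,0,0]]}' |grep -E 'ft_force'
python3 -m jog '{"offset":[[0.0016,-0.0013,0],[0.0016,-0.0013,0],[0.0016,-0.0013,0],[0.0016,-0.0013,0],[0.0016,-0.0013,0]],"twist":[[0,0,0],[0,0,0],[0,0,0],[0,0,0],[0,0,0]]}' |grep -E 'ft_force'
python3 -c "from h import *;wl('L');tool()"
```

```text
ft_force: [-9.0, -3.8, 5.1]
ft_force: [-8.3, -3.8, 2.7]
slab L [-9.5 -0.5] ang -1.69 endspread 0.2
t 21.5 tcp bay [-77.1 104.6] z -20.9 yaw rel -0.06 zax [-0.005 -0.002 -1.   ] F [-4.8 -3.   0.9] w -0.0
```

```bash

python3 -m jog '{"offset":[[-0.027,0,0],[0,0.048,0],[0,0.048,0],[0,0.048,0],[0,0.048,0]],"twist":[[0,0,0],[0,0,0],[0,0,0],[0,0,0],[0,0,0]]}' |grep -E 'ft_force'
python3 -m jog '{"offset":[[0,0.025,0],[0.007,0,0],[0.004,0,0],[0,0,0]],"twist":[[0,0,0],[0,0,0],[0,0,0],[0,0,0]]}' |grep -E 'ft_force'
python3 -c "from h import *;wl('R');tool()"
```

```text
ft_force: [1.1, -0.4, 0.0]
ft_force: [-0.9, -0.6, -0.4]
slab R [ 64.3 -83.7] ang -30.5 endspread 24.6
t 22.45 tcp bay [ -91.2 -110.2] z -20.2 yaw rel 0.05 zax [-0.  0. -1.] F [0.7 0.5 0.7] w -0.0
```

```bash
python3 -c "
from h import *
wl('R','pics/w6.png');h=cv2.cvtColor(cv2.imread('pics/w6.png'),cv2.COLOR_BGR2HSV)
for p in [(280,200),(250,200),(200,50),(250,320),(100,300),(400,200),(600,100)]:print(p,h[p[1],p[0]])"
```

```text
slab R [ 63.1 -82.9] ang -29.95 endspread 24.1
(280, 200) [100   4 199]
(250, 200) [100   4 195]
(200, 50) [ 90   4 190]
(250, 320) [113  28  82]
(100, 300) [116  26  80]
(400, 200) [116  26  80]
(600, 100) [ 90   3 244]
```

Only the exposure changed: the slab now reads V ≈ 195. I'll raise the upper limit.

```bash
sed -i "s/185 if side=='R'/222 if side=='R'/" h.py
python3 -c "
from h import *
wl('R')"
python3 -m jog '{"offset":[[0.003,0,0],[0.002,0,0],[0.0015,0,0],[0.0015,0,0],[0.0015,0,0]],"twist":[[0,0,0],[0,0,0],[0,0,0],[0,0,0],[0,0,0]]}' |grep -E 'ft_force'
python3 -m jog '{"offset":[[0.0015,0,0],[0.0015,0,0],[0.0015,0,0],[0.0015,0.0003,0],[0.0015,0.0003,0]],"twist":[[0,0,0],[0,0,0],[0,0,0],[0,0,0],[0,0,0]]}' |grep -E 'ft_force'
python3 -c "from h import *;wl('R');tool()"
```

```text
slab R [-9.6  0.4] ang -1.86 endspread 0.2
ft_force: [-10.4, -0.8, 5.6]
ft_force: [-12.6, -4.2, 7.4]
slab R [-7.7  1. ] ang 0.77 endspread 0.2
t 23.6 tcp bay [ -76.9 -113.6] z -20.3 yaw rel -0.1 zax [-0.006 -0.002 -1.   ] F [-9.1 -4.9  5. ] w -0.0
```

```bash

python3 -m jog '{"offset":[[0.0016,0.0007,0],[0.0016,0.0007,0],[0.0016,0.0007,0],[0.0016,0.0007,0],[0.0016,0.0007,0]],"twist":[[0,0,0],[0,0,0],[0,0,0],[0,0,0],[0,0,0]]}' |grep -E 'ft_force'
python3 -c "from h import *;wl('R');tool()"
```

```text
ft_force: [-13.6, -0.5, 7.0]
slab R [-5.8  1.3] ang 3.78 endspread 0.2
t 24.15 tcp bay [ -69.3 -116.2] z -20.4 yaw rel -0.07 zax [-0.007 -0.    -1.   ] F [-11.   -2.    5.3] w 0.0
```

```bash

python3 -m jog '{"offset":[[-0.036,0,0],[0,-0.048,0],[0,-0.048,0],[0,-0.048,0],[0,-0.048,0]],"twist":[[0,0,0],[0,0,0],[0,0,0],[0,0,0],[0,0,0]]}' |grep -E 'ft_force'
python3 -m jog '{"offset":[[0,-0.021,0],[0.006,0,0],[0.005,0,0],[0,0,0]],"twist":[[0,0,0],[0,0,0],[0,0,0],[0,0,0]]}' |grep -E 'ft_force'
python3 -c "from h import *;wl('L');tool()"
```

```text
ft_force: [1.2, 0.3, 0.3]
ft_force: [-0.3, 0.3, -0.1]
slab L [-5.7  0.5] ang 3.88 endspread 0.2
t 25.1 tcp bay [-90.8  96.1] z -20.2 yaw rel -0.14 zax [-0. -0. -1.] F [-1.   0.7  0.2] w -0.0
```

```bash

python3 -m jog '{"offset":[[0.003,0,0],[0.002,0,0],[0.0015,0,0],[0.0015,0,0],[0.0015,-0.0005,0]],"twist":[[0,0,0],[0,0,0],[0,0,0],[0,0,0],[0,0,0]]}' |grep -E 'ft_force'
python3 -m jog '{"offset":[[0.0015,-0.0006,0],[0.0015,-0.0006,0],[0.0015,-0.0006,0],[0.0015,-0.0006,0],[0.0015,-0.0006,0]],"twist":[[0,0,0],[0,0,0],[0,0,0],[0,0,0],[0,0,0]]}' |grep -E 'ft_force'
python3 -c "from h import *;wl('L');tool()"
```

```text
ft_force: [-9.9, -3.7, 5.0]
ft_force: [-11.6, -1.3, 6.6]
slab L [-4.4  0.8] ang 0.8 endspread 0.2
t 26.15 tcp bay [-76.5 101. ] z -20.3 yaw rel -0.02 zax [-0.005 -0.    -1.   ] F [-7.4  0.5  4.5] w -0.0
```

```bash

python3 -m jog '{"offset":[[0.0015,-0.0005,0],[0.0015,-0.0005,0],[0.0015,-0.0005,0],[0.0015,-0.0005,0],[0.0015,-0.0005,0]],"twist":[[0,0,0],[0,0,0],[0,0,0],[0,0,0],[0,0,0]]}' |grep -E 'ft_force'
python3 -c "from h import *;wl('L');tool()"
```

```text
ft_force: [-15.6, 0.9, 8.4]
slab L [-2.7  0.8] ang -2.02 endspread 0.2
t 26.7 tcp bay [-70. 104.] z -20.4 yaw rel -0.01 zax [-0.007  0.001 -1.   ] F [-12.    0.8   6.4] w 0.0
```

```bash

python3 -m jog '{"offset":[[-0.027,0,0],[0,0.048,0],[0,0.048,0],[0,0.048,0],[0,0.048,0]],"twist":[[0,0,0],[0,0,0],[0,0,0],[0,0,0],[0,0,0]]}' |grep -E 'ft_force'
python3 -m jog '{"offset":[[0,0.028,0],[0.006,0,0],[0.003,0,0],[0,0,0]],"twist":[[0,0,0],[0,0,0],[0,0,0],[0,0,0]]}' |grep -E 'ft_force'
python3 -c "from h import *;wl('R');tool()"
```

```text
ft_force: [1.0, 0.0, -0.3]
ft_force: [-0.7, 0.5, 0.6]
slab R [-2.7  1.6] ang -2.12 endspread 0.2
t 27.65 tcp bay [ -84.8 -115.4] z -20.2 yaw rel 0.05 zax [-0.  0. -1.] F [ 0.6 -0.7  0.2] w -0.0
```

```bash

python3 -m jog '{"offset":[[0.003,0,0],[0.002,0,0],[0.0015,0,0],[0.0015,0.0003,0],[0.001,0.0005,0]],"twist":[[0,0,0],[0,0,0],[0,0,0],[0,0,0],[0,0,0]]}' |grep -E 'ft_force'
python3 -m jog '{"offset":[[0.0012,0.0008,0],[0.0012,0.0008,0],[0.0012,0.0008,0],[0.0012,0.0008,0]],"twist":[[0,0,0],[0,0,0],[0,0,0],[0,0,0]]}' |grep -E 'ft_force'
python3 -c "from h import *;wl('R');tool()"
```

```text
ft_force: [-8.1, 2.9, 5.0]
ft_force: [-7.3, 5.2, 5.4]
slab R [-3.   1.2] ang 0.53 endspread 0.2
t 28.6 tcp bay [ -72.7 -119.6] z -20.4 yaw rel -0.02 zax [-0.004  0.002 -1.   ] F [-5.   3.2  3.2] w 0.0
```

```bash

python3 -m jog '{"offset":[[-0.01,0,0],[0,-0.018,0],[0.005,0,0],[0.002,0,0],[0.001,0,0]],"twist":[[0,0,0],[0,0,0],[0,0,0],[0,0,0],[0,0,0]]}' |grep -E 'ft_force|pos'
python3 -m jog '{"offset":[[0.001,0,0],[0.001,0,0],[0.001,0.0003,0],[0.001,0.0003,0],[0.001,0.0003,0]],"twist":[[0,0,0],[0,0,0],[0,0,0],[0,0,0],[0,0,0]]}' |grep -E 'ft_force|pos'
python3 -c "from h import *;wl('R');tool()"
```

```text
tool_pos: [0.5333, -0.0873, -0.02]
ft_force: [0.3, -0.4, 0.7]
tool_pos: [0.5346, -0.0881, -0.0203]
ft_force: [-15.0, 1.1, 10.2]
slab R [-2.6  1.4] ang 1.32 endspread 0.2
t 29.65 tcp bay [ -71.2 -104. ] z -20.3 yaw rel -0.07 zax [-0.007  0.    -1.   ] F [-12.6  -0.5   7.4] w 0.0
```

The upward reaction has reached 10 N, so the finger is also pressing down on the slab. I'll relieve that with a small lift while pushing, which also lowers the friction.

```bash

python3 -m jog '{"offset":[[-0.001,0,-0.0006],[0.001,0,-0.0003],[0.001,0.0002,-0.0001]],"twist":[[0,0,0],[0,0,0],[0,0,0]]}' |grep -E 'ft_force|pos'
python3 -m jog '{"offset":[[0.001,0.0002,-0.0001],[0.001,0.0002,-0.0001],[0.001,0.0002,-0.0001]],"twist":[[0,0,0],[0,0,0],[0,0,0]]}' |grep -E 'ft_force|pos'
python3 -c "from h import *;wl('R');tool()"
```

```text
tool_pos: [0.5354, -0.0884, -0.0201]
ft_force: [-13.2, 0.0, 6.0]
tool_pos: [0.5377, -0.0895, -0.0201]
ft_force: [-16.0, -2.3, 5.8]
slab R [-1.7  1.3] ang 2.54 endspread 0.2
t 30.3 tcp bay [ -68.1 -105.3] z -20.0 yaw rel -0.09 zax [-0.009 -0.    -1.   ] F [-12.4  -2.4   3.9] w -0.0
```

```bash

python3 -m jog '{"offset":[[-0.03,0,0],[0,-0.048,0],[0,-0.048,0],[0,-0.048,0],[0,-0.048,0]],"twist":[[0,0,0],[0,0,0],[0,0,0],[0,0,0],[0,0,0]]}' |grep -E 'ft_force'
python3 -m jog '{"offset":[[0,-0.018,0],[0.006,0,0],[0.003,0,0],[0,0,0]],"twist":[[0,0,0],[0,0,0],[0,0,0],[0,0,0]]}' |grep -E 'ft_force'
python3 -c "from h import *;wl('L');tool()"
```

```text
ft_force: [0.7, 0.2, 0.4]
ft_force: [-0.1, -1.0, 1.0]
slab L [-1.5  0.4] ang 2.59 endspread 0.2
t 31.25 tcp bay [-84.6 104.4] z -19.0 yaw rel -0.15 zax [-0. -0. -1.] F [-0.  -0.8 -0.3] w 0.0
```

```bash

python3 -m jog '{"offset":[[0.003,0,0],[0.0015,0,0],[0.0015,0,0],[0.001,0,-0.0002],[0.001,-0.0003,-0.0003]],"twist":[[0,0,0],[0,0,0],[0,0,0],[0,0,0],[0,0,0]]}' |grep -E 'ft_force'
python3 -m jog '{"offset":[[0.001,-0.0003,-0.0003],[0.001,-0.0003,-0.0001],[0.001,-0.0003,-0.0001]],"twist":[[0,0,0],[0,0,0],[0,0,0]]}' |grep -E 'ft_force'
python3 -c "from h import *;wl('L');tool()"
```

```text
ft_force: [-2.6, -0.8, -0.1]
ft_force: [-7.4, -1.4, 2.5]
slab L [-1.3  0.5] ang 1.95 endspread 0.2
t 32.1 tcp bay [-75.9 106.6] z -18.5 yaw rel -0.03 zax [-0.005 -0.001 -1.   ] F [-6.5 -2.1  0.8] w -0.0
```

```bash

python3 -m jog '{"offset":[[0.0012,-0.0004,-0.0001],[0.0012,-0.0004,-0.0001],[0.0012,-0.0004,-0.0001],[0.0012,-0.0004,-0.0001]],"twist":[[0,0,0],[0,0,0],[0,0,0],[0,0,0]]}' |grep -E 'ft_force'
python3 -c "from h import *;wl('L');tool()"
```

```text
ft_force: [-10.1, 0.6, 2.8]
slab L [-0.3  0.8] ang 0.46 endspread 0.2
t 32.55 tcp bay [-71.8 108.8] z -18.4 yaw rel -0.01 zax [-0.006  0.    -1.   ] F [-7.   0.3  1.4] w 0.0
```

The wrist view puts the slab at about (-0.3, +0.8) mm and 0.5°. I'll retreat, lift clear and check with the top camera, which also fixed the bay frame.

```bash

python3 -m jog '{"offset":[[-0.045,0,0],[-0.045,0,-0.01],[-0.03,0,-0.03],[0,0,-0.045],[0,0,-0.045]],"twist":[[0,0,0],[0,0,0],[0,0,0],[0,0,0],[0,0,0]]}' |grep -E 'ft_force'
python3 -c "
from h import *
look('pics/top2.png');tool()
img=cv2.imread('pics/top2.png');sl,ra,re,o=masks(img);c,s,a,_=rect(ra,.048);print('rail',R.T@(c-O),s,a+1.8)
n,l,st,c=cv2.connectedComponentsWithStats(o)
for i in range(1,n):print('pad',R.T@(cast('top',(c[i]+.5)/4-.5,.036)[0,:2]*1000-O),st[i])
for n in('top2','top0'): cv2.imwrite(f'pics/{n}c.png',cv2.resize(cv2.imread(f'pics/{n}.png')[140:250,200:390],None,fx=4.2,fy=4.2,interpolation=cv2.INTER_CUBIC))"
```

```text
ft_force: [1.1, -0.2, 0.3]
slab bay [-47.9  25.8] ang 3.11 size [194.7 318.5]
knob bay [-70.9 206.9] [18.6 20.3]
t 33.1 tcp bay [-186.6  109.6] z 123.1 yaw rel -0.01 zax [ 0.013  0.003 -1.   ] F [1.1 0.2 6.9] w 0.0
rail [91.79280624 -0.28065987] [32.516719818115234, 340.0869445800781] -0.011149526
pad [62.69873578 59.86689103] [1125  674   50   14  549]
pad [ 63.63804667 -64.52317171] [1319  686   39   10  328]
```

View pics/top2c.png

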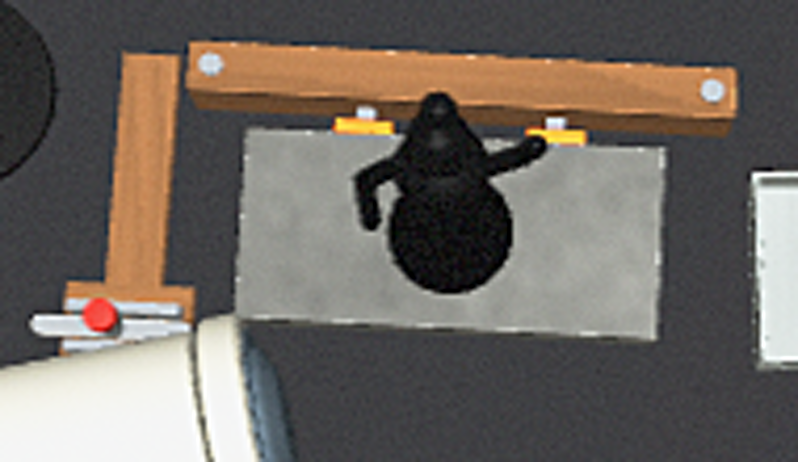

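The top crop shows the slab pressing both buffers (at (365,125) and (555,137)), with only the arm covering its near-left corner. I'll fit the visible edges directly.

```bash
cat >>h.py <<'E'
def edges(fn):
    sl=masks(cv2.imread(fn))[0];s=4
    f=lambda px:(cast('top',(np.array(px,float)+.5)/s-.5,.04)[:,:2]*1000-O)@R
    N=f([(c,np.where(sl[:,c])[0].max()+.5) for c in range(275*s,350*s)])
    r=range(182*s,206*s);E=f([(np.where(sl[y])[0].max()+.5,y) for y in r]);W=f([(np.where(sl[y])[0].min()-.5,y) for y in r])
    k=np.polyfit(N[:,1],N[:,0],1);print('near edge at y=0: %.1f'%k[1],'ang %.2f'%-np.degrees(np.arctan(k[0])),'mid y: %.1f'%((E[:,1].mean()+W[:,1].mean())/2),'width',round(W[:,1].mean()-E[:,1].mean(),1))
E
python3 -c "
from h import *
edges('pics/top2.png')"
```

```text
near edge at y=0: -62.5 ang 0.19 mid y: 2.4 width 260.2
```

The top camera, with the rail and pads as reference, puts the slab at x ≈ -2, y ≈ +2.5, yaw 0.2°, and the pads only about 2.5–3 mm in. The wrist view has a bias of about (+1.7, -1.7) mm. One more pair of nudges is needed: left to about -2°, then right back to 0, easing the slab to the right.

```bash

python3 -m jog '{"offset":[[0,0.003,0.045],[0,0,0.045],[0.03,0,0.03],[0.045,0,0.01],[0.03,0,0]],"twist":[[0,0,0],[0,0,0],[0,0,0],[0,0,0],[0,0,0]]}' |grep -E 'ft_force'
python3 -m jog '{"offset":[[0.004,0,0],[0.002,0,0],[0.001,0,0],[0.001,0,0],[0.001,0,0]],"twist":[[0,0,0],[0,0,0],[0,0,0],[0,0,0],[0,0,0]]}' |grep -E 'ft_force'
python3 -c "from h import *;wl('L');tool()"
```

```text
ft_force: [-0.6, -0.5, 0.2]
ft_force: [0.1, -0.3, -0.2]
slab L [-0.6  0.8] ang 0.02 endspread 0.3
t 34.15 tcp bay [-75.4 105.7] z -16.9 yaw rel -0.03 zax [ 0.001  0.    -1.   ] F [-0.3 -0.2  0.1] w -0.0
```

```bash

python3 -m jog '{"offset":[[0.001,0,0.0015],[0.001,0,0],[0.001,0,-0.0002],[0.001,0,-0.0003],[0.001,0,-0.0002]],"twist":[[0,0,0],[0,0,0],[0,0,0],[0,0,0],[0,0,0]]}' |grep -E 'ft_force'
python3 -m jog '{"offset":[[0.001,0,-0.0002],[0.001,0,-0.0002],[0.001,0,-0.0001],[0.001,0,-0.0001]],"twist":[[0,0,0],[0,0,0],[0,0,0],[0,0,0]]}' |grep -E 'ft_force'
python3 -c "from h import *;wl('L');tool()"
```

```text
ft_force: [-8.3, 0.6, 2.6]
ft_force: [-15.2, 3.0, 5.7]
slab L [0.  0.9] ang -0.63 endspread 0.2
t 35.1 tcp bay [-69.9 106.4] z -18.6 yaw rel 0.0 zax [-0.009  0.001 -1.   ] F [-12.7   2.3   5.3] w 0.0
```

```bash

python3 -m jog '{"offset":[[-0.006,0,0],[0,-0.011,0.0006],[0.003,0,0],[0.001,0,-0.0002],[0.001,0,-0.0004]],"twist":[[0,0,0],[0,0,0],[0,0,0],[0,0,0],[0,0,0]]}' |grep -E 'ft_force|pos'
python3 -m jog '{"offset":[[0.001,0,-0.0002],[0.001,0,-0.0002],[0.0007,-0.0003,-0.0001]],"twist":[[0,0,0],[0,0,0],[0,0,0]]}' |grep -E 'ft_force|pos'
python3 -c "from h import *;wl('L');tool()"
```

```text
tool_pos: [0.5436, 0.1336, -0.0181]
ft_force: [-11.7, 4.6, 3.4]
tool_pos: [0.5449, 0.1341, -0.0181]
ft_force: [-14.4, 4.8, 4.3]
slab L [0.6 1. ] ang -1.21 endspread 0.2
t 35.95 tcp bay [-68.  118.6] z -18.1 yaw rel 0.04 zax [-0.008  0.002 -1.   ] F [-13.4   4.8   4. ] w 0.0
```

```bash

python3 -m jog '{"offset":[[0.0006,-0.0006,-0.0001],[0.0007,-0.0004,-0.0001],[0.0007,-0.0003,-0.0001]],"twist":[[0,0,0],[0,0,0],[0,0,0]]}' |grep -E 'ft_force|pos'
python3 -c "from h import *;wl('L');tool()"
```

```text
tool_pos: [0.5468, 0.1348, -0.018]
ft_force: [-13.9, 3.2, 3.8]
slab L [1.  1.1] ang -1.93 endspread 0.2
t 36.3 tcp bay [-66.1 119.4] z -18.0 yaw rel 0.02 zax [-0.009  0.001 -1.   ] F [-11.9   3.7   2.5] w 0.0
```

```bash

python3 -m jog '{"offset":[[-0.028,0,0],[0,0.048,0],[0,0.048,0],[0,0.048,0],[0,0.048,0.001]],"twist":[[0,0,0],[0,0,0],[0,0,0],[0,0,0],[0,0,0]]}' |grep -E 'ft_force'
python3 -m jog '{"offset":[[0,0.042,0],[0.006,0,0],[0.003,0,0],[0,0,0]],"twist":[[0,0,0],[0,0,0],[0,0,0],[0,0,0]]}' |grep -E 'ft_force'
python3 -c "from h import *;wl('R');tool()"
```

```text
ft_force: [1.1, -0.2, 0.5]
ft_force: [0.1, 0.6, -0.0]
slab R [0.9 1.7] ang -1.94 endspread 0.2
t 37.25 tcp bay [ -81.3 -114.7] z -17.9 yaw rel 0.04 zax [-0.  0. -1.] F [ 0.  -0.1  0.2] w -0.0
```

```bash

python3 -m jog '{"offset":[[0.003,0,0],[0.002,0,0],[0.0012,0.0002,0],[0.0012,0.0003,-0.0002],[0.001,0.0005,-0.0003]],"twist":[[0,0,0],[0,0,0],[0,0,0],[0,0,0],[0,0,0]]}' |grep -E 'ft_force'
python3 -m jog '{"offset":[[0.001,0.0007,-0.0002],[0.001,0.0007,-0.0001],[0.001,0.0007,-0.0001]],"twist":[[0,0,0],[0,0,0],[0,0,0]]}' |grep -E 'ft_force'
python3 -c "from h import *;wl('R');tool()"
```

```text
ft_force: [-4.4, 3.2, -0.2]
ft_force: [-6.8, 5.1, 1.0]
slab R [0.3 1.3] ang -0.65 endspread 0.2
t 38.1 tcp bay [ -71.9 -118. ] z -17.7 yaw rel -0.02 zax [-0.004  0.002 -1.   ] F [-4.3  3.4  0.4] w 0.0
```

```bash

python3 -m jog '{"offset":[[-0.009,0,0.0003],[0,-0.02,0],[0.004,0,0],[0.002,0,0],[0.001,0,0]],"twist":[[0,0,0],[0,0,0],[0,0,0],[0,0,0],[0,0,0]]}' |grep -E 'ft_force|pos'
python3 -m jog '{"offset":[[0.001,0,0],[0.001,0,-0.0002],[0.001,0,-0.0003],[0.001,0.0001,-0.0002],[0.001,0.0002,-0.0002]],"twist":[[0,0,0],[0,0,0],[0,0,0],[0,0,0],[0,0,0]]}' |grep -E 'ft_force|pos'
python3 -c "from h import *;wl('R');tool()"
```

```text
tool_pos: [0.5343, -0.0838, -0.017]
ft_force: [0.1, 0.1, 0.0]
tool_pos: [0.5353, -0.0844, -0.0171]
ft_force: [-14.3, -1.6, 5.0]
slab R [0.6 1.5] ang -0.07 endspread 0.2
t 39.15 tcp bay [ -70.6 -100.3] z -17.1 yaw rel -0.09 zax [-0.008 -0.001 -1.   ] F [-11.9  -1.3   5.7] w -0.0
```

```bash

python3 -m jog '{"offset":[[0.0007,0.0003,-0.0003],[0.0007,0.0003,-0.0002],[0.0007,0.0003,-0.0001],[0.0006,0.0003,-0.0001]],"twist":[[0,0,0],[0,0,0],[0,0,0],[0,0,0]]}' |grep -E 'ft_force|pos'
python3 -c "from h import *;wl('R');tool()"
```

```text
tool_pos: [0.5373, -0.0854, -0.017]
ft_force: [-14.7, -0.1, 4.5]
slab R [1.1 1.4] ang 0.72 endspread 0.2
t 39.6 tcp bay [ -68.7 -101.2] z -17.0 yaw rel -0.09 zax [-0.01  0.   -1.  ] F [-14.6  -1.2   4.8] w -0.0
```

```bash

python3 -m jog '{"offset":[[0.0007,0.0003,-0.0002],[0.0007,0.0003,-0.0001],[0.0007,0.0003,-0.0001]],"twist":[[0,0,0],[0,0,0],[0,0,0]]}' |grep -E 'ft_force|pos'
python3 -m jog '{"offset":[[-0.028,0,0],[0,-0.048,0],[0,-0.048,0],[0,-0.048,0],[0,-0.048,0.0005]],"twist":[[0,0,0],[0,0,0],[0,0,0],[0,0,0],[0,0,0]]}' |grep -E 'ft_force'
python3 -m jog '{"offset":[[0,-0.012,0],[0.007,0,0],[0.003,0,0],[0,0,0]],"twist":[[0,0,0],[0,0,0],[0,0,0],[0,0,0]]}' |grep -E 'ft_force'
python3 -c "from h import *;wl('L');tool()"
```

```text
tool_pos: [0.539, -0.0864, -0.0169]
ft_force: [-15.3, -0.3, 4.3]
ft_force: [0.5, 0.2, -0.0]
ft_force: [-0.3, 0.2, 0.1]
slab L [1.8 0.1] ang 1.48 endspread 0.2
t 40.85 tcp bay [-79.8 101. ] z -15.8 yaw rel -0.17 zax [-0. -0. -1.] F [ 0.5 -0.2  0.3] w -0.0
```

```bash

python3 -m jog '{"offset":[[0.003,0,0.002],[0.0015,0,0],[0.0012,0,0],[0.001,0,0],[0.001,0,-0.0002]],"twist":[[0,0,0],[0,0,0],[0,0,0],[0,0,0],[0,0,0]]}' |grep -E 'ft_force'
python3 -m jog '{"offset":[[0.001,0,-0.0003],[0.001,0,-0.0003],[0.001,-0.0002,-0.0002],[0.001,-0.0002,-0.0002]],"twist":[[0,0,0],[0,0,0],[0,0,0],[0,0,0]]}' |grep -E 'ft_force'
python3 -c "from h import *;wl('L');tool()"
```

```text
ft_force: [0.2, -0.4, -0.5]
ft_force: [-10.4, -0.4, 3.6]
slab L [1.9 0.2] ang 1.15 endspread 0.2
t 41.8 tcp bay [-71.3 103. ] z -17.3 yaw rel -0.02 zax [-0.006 -0.    -1.   ] F [-8.7  0.4  2.8] w -0.0
```

```bash

python3 -m jog '{"offset":[[0.0008,-0.0002,-0.0002],[0.0008,-0.0002,-0.0001],[0.0008,-0.0002,-0.0001],[0.0006,-0.0002,-0.0001]],"twist":[[0,0,0],[0,0,0],[0,0,0],[0,0,0]]}' |grep -E 'ft_force'
python3 -c "from h import *;wl('L');tool()"
```

```text
ft_force: [-12.6, 1.1, 3.0]
slab L [2.3 0.4] ang 0.03 endspread 0.3
t 42.25 tcp bay [-69.1 104.2] z -17.3 yaw rel -0.0 zax [-0.008  0.    -1.   ] F [-10.6   1.9   2.7] w -0.0
```

The wrist view reads (2.3, 0.4) mm and 0.0°, so about home after correcting the bias. I'll retreat and go around to the left of the bolt, checking with the top camera on the way.

```bash

python3 -m jog '{"offset":[[-0.04,0,0],[-0.035,0,-0.03],[0,0,-0.045],[0,-0.03,-0.02],[0,-0.045,0]],"twist":[[0,0,0],[0,0,0],[0,0,0],[0,0,0],[0,0,0]]}' |grep -E 'ft_force'
python3 -m jog '{"offset":[[0,-0.045,0],[0,-0.03,0],[0,0,0],[0,0,0]],"twist":[[0,0,0],[0,0,0],[0,0,0],[0,0,0]]}' |grep -E 'ft_force'
python3 -c "
from h import *
tool()
img=eyes.read_camera('top');cv2.imwrite('pics/top3.png',img);edges('pics/top3.png');edges('pics/top2.png')
for f in('top0','top2','top3'):
  g=cv2.imread(f'pics/{f}.png').astype(int)
  sat=(g[...,2]-g[...,0])
  # orange far edge: sub-pixel along columns of each pad
  for c0 in(283,329):
    p=sat[163:180,c0:c0+8].mean(1);print(f,c0,np.round(p).astype(int))
"
```

```text
ft_force: [2.0, 1.1, -0.0]
ft_force: [-0.0, -0.4, 0.4]
t 43.15 tcp bay [-140.6  254.1] z 78.8 yaw rel 0.04 zax [-0.    -0.001 -1.   ] F [-0.  -0.4  0.4] w 0.0
near edge at y=0: -59.6 ang 0.21 mid y: 1.9 width 259.7
near edge at y=0: -62.5 ang 0.19 mid y: 2.4 width 260.2
top0 283 [ 71  48  37  11  11 -34 184 181 163 189 107  90 -12  -8  -4  -2  -2]
top0 329 [ 88  88 108  43  54  10  12 -14  85 190 171 178  86 109  23  -9  -4]
top2 283 [ 78  53  39   8  -6 119 188 175 180  -9  -1   5   5   4   5   4   2]
top2 329 [ 95  98 118  48  60  10   6  29 189 177 154  34  -5   3   4   5   4]
top3 283 [ 71  49  33 -10 128 188 178 171 -10  -2   4   4   4   5   3   2   2]
top3 329 [ 90  91 108  44  53  -1  31 192 171 148  17  -3   2   4   5   5   4]
```

Both pads moved 1.7 px, about 4.4 mm in, so roughly half-way. The slab is at x ≈ 0, y ≈ +1.5, yaw 0.2°, which is good. Now the bolt: forward, down to the left of the knob, then push right.

```bash

python3 -m jog '{"offset":[[0.035,0,0],[0.034,0,0],[0,0,0.04],[0,0,0.036],[0,0,0]],"twist":[[0,0,0],[0,0,0],[0,0,0],[0,0,0],[0,0,0]]}' |grep -E 'ft_force'
python3 -m jog '{"offset":[[0,0.01,0],[0,0.005,0],[0,0.003,0],[0,0,0]],"twist":[[0,0,0],[0,0,0],[0,0,0],[0,0,0]]}' |grep -E 'ft_force'
python3 -c "
from h import *
tool();look('pics/top4.png');cv2.imwrite('pics/w7.png',eyes.read_camera('wrist'))"
```

```text
ft_force: [-1.2, -0.0, -1.2]
ft_force: [0.0, 0.4, 0.4]
t 44.1 tcp bay [-70.4 235.6] z 5.3 yaw rel -0.09 zax [ 0.003  0.001 -1.   ] F [0.  0.4 0.4] w -0.0
slab bay [-2.6  2. ] ang 0.71 size [117.6 261.6]Traceback (most recent call last):
  File "<string>", line 3, in <module>
    tool();look('pics/top4.png');cv2.imwrite('pics/w7.png',eyes.read_camera('wrist'))
           ~~~~^^^^^^^^^^^^^^^^^
  File "h.py", line 37, in look
    c,sz,a,_=rect(re,.073);print('knob bay',np.round(R.T@(c-O),1),np.round(sz,1))
             ~~~~^^^^^^^^^
  File "h.py", line 12, in rect
    cs=max(cv2.findContours(m,cv2.RETR_EXTERNAL,cv2.CHAIN_APPROX_NONE)[0],key=cv2.contourArea)[:,0]
       ~~~^^^^^^^^^^^^^^^^^^^^^^^^^^^^^^^^^^^^^^^^^^^^^^^^^^^^^^^^^^^^^^^^^^^^^^^^^^^^^^^^^^^^
ValueError: max() iterable argument is empty
```

The arm hides the knob from the top camera, so I'll feel for contact instead.

```bash

python3 -m jog '{"offset":[[0,0.003,0],[0,0.003,0],[0,0.003,0]],"twist":[[0,0,0],[0,0,0],[0,0,0]]}' |grep -E 'ft_force|pos'
python3 -m jog '{"offset":[[0,0.004,0],[0,0.004,0],[0,0.004,0]],"twist":[[0,0,0],[0,0,0],[0,0,0]]}' |grep -E 'ft_force|pos'
python3 -m jog '{"offset":[[0,0.004,0],[0,0.004,0],[0,0.004,0]],"twist":[[0,0,0],[0,0,0],[0,0,0]]}' |grep -E 'ft_force|pos'
python3 -c "
from h import *
tool()
m=masks(eyes.read_camera('top'))[2];print('red px',m.sum());P=eyes.camera_params('wrist');i=eyes.read_camera('wrist')
h=cv2.cvtColor(i,cv2.COLOR_BGR2HSV);q=((h[...,0]<6)|(h[...,0]>174))&(h[...,1]>170)&(h[...,2]>90);ys,xs=np.where(q);print(q.sum(),(xs.min(),xs.max(),ys.min(),ys.max(),xs.mean(),ys.mean()) if q.any() else '')
if q.any():print(R.T@(cast('wrist',[(xs.mean(),ys.mean())],.07,P)[0,:2]*1000-O))"
```

```text
tool_pos: [0.545, 0.2428, 0.0033]
ft_force: [0.3, 2.0, 0.9]
tool_pos: [0.5446, 0.2302, 0.003]
ft_force: [0.4, 0.9, 1.2]
tool_pos: [0.5442, 0.2181, 0.003]
ft_force: [0.6, 0.9, 1.2]
t 45.05 tcp bay [-71.5 202.5] z 3.0 yaw rel -0.05 zax [ 0.  0. -1.] F [0.6 0.9 1.2] w 0.0
red px 0
2417 (np.int64(363), np.int64(429), np.int64(312), np.int64(365), np.float64(394.57343814646254), np.float64(337.88829127016965))
[-65.01513065 178.88035178]
```

The knob is moving with the tool (the wrist view puts it at y ≈ 179). I'll continue to the stop.

```bash

python3 -m jog '{"offset":[[0,0.004,0],[0,0.004,0],[0,0.004,0],[0,0.004,0],[0,0.004,0]],"twist":[[0,0,0],[0,0,0],[0,0,0],[0,0,0],[0,0,0]]}' |grep -E 'ft_force|pos'
python3 -m jog '{"offset":[[0,0.002,0],[0,0.002,0],[0,0.002,0]],"twist":[[0,0,0],[0,0,0],[0,0,0]]}' |grep -E 'ft_force|pos'
python3 -m jog '{"offset":[[0,0.0015,0],[0,0.0015,0]],"twist":[[0,0,0],[0,0,0]]}' |grep -E 'ft_force|pos'
python3 -m jog '{"offset":[[0,0.001,0],[0,0.001,0]],"twist":[[0,0,0],[0,0,0]]}' |grep -E 'ft_force|pos'
python3 -c "from h import *;tool()"
```

```text
tool_pos: [0.5434, 0.1981, 0.0028]
ft_force: [0.6, 2.3, -0.3]
tool_pos: [0.5433, 0.1923, 0.0029]
ft_force: [-0.0, 1.4, 0.1]
tool_pos: [0.5432, 0.1894, 0.0029]
ft_force: [-0.7, 1.5, -0.8]
tool_pos: [0.5431, 0.1887, 0.0029]
ft_force: [0.5, 8.7, -2.4]
t 46.35 tcp bay [-71.6 173.1] z 2.9 yaw rel -0.01 zax [ 0.     0.002 -1.   ] F [ 0.5  8.7 -2.4] w 0.0
```

The force jumped to 8.7 N at TCP y = 173, which is the hard stop where expected. I'll let go, retreat left and up, and verify from above.

```bash

python3 -m jog '{"offset":[[0,-0.015,0],[0,-0.03,0],[0,0,-0.04],[0,0,-0.05],[-0.05,0,-0.03]],"twist":[[0,0,0],[0,0,0],[0,0,0],[0,0,0],[0,0,0]]}' |grep -E 'ft_force'
python3 -m jog '{"offset":[[-0.05,-0.03,0],[-0.04,-0.045,0],[0,-0.045,0],[0,0,0],[0,0,0]],"twist":[[0,0,0],[0,0,0],[0,0,0],[0,0,0],[0,0,0]]}' |grep -E 'ft_force'
python3 -c "
from h import *
tool();look('pics/top5.png');edges('pics/top5.png')
sat=(lambda g:g[...,2]-g[...,0])(cv2.imread('pics/top5.png').astype(int))
for c0 in(283,329):print(np.round(sat[163:180,c0:c0+8].mean(1)).astype(int))
a=cv2.absdiff(cv2.imread('pics/top5.png'),cv2.imread('pics/top0.png')).max(2)
for n,(x,y,w,h) in dict(tray=(376,175,40,55),tray2=(450,222,55,60),pot=(122,183,42,37),jar=(126,233,40,32),spat=(140,270,40,120),ham=(455,145,90,85),small=(162,132,54,55)).items():print(n,(a[y:y+h,x:x+w]>60).sum())"
```

```text
ft_force: [-0.1, 1.0, 1.6]
ft_force: [0.4, -0.2, 0.4]
t 47.35 tcp bay [-191.   325.8] z 118.5 yaw rel 0.07 zax [-0.    -0.001 -1.   ] F [ 0.4 -0.2  0.4] w 0.0
slab bay [-2.6  2. ] ang 0.71 size [117.7 261.6]
knob bay [-70.6 149.7] [19.3 20.6]
near edge at y=0: -59.6 ang 0.20 mid y: 1.9 width 259.6
[ 72  48  33 -10 126 190 177 169 -12  -2   4   5   5   3   5   4   0]
[ 88  91 107  42  53  -2  33 192 171 150  17  -3   3   4   4   5   4]
tray 0
tray2 0
pot 45
jar 768
spat 3183
ham 0
small 0
```

The knob now stands at (-71, 150), so the bolt is shut. The slab and pads haven't moved, and the trays, hammer and small figure match the first picture. The arm hangs over the jar and spatula at a safe height, with no contact force. I'm handing in.

```bash
python3 -c "from plant import job;print(job.sign_off())"
```

```text
the job is handed in; nothing more can be done
None
```

The slab is in the bay with the bolt shut and the job handed in at about 47 s: it is within about 2 mm of centre (slightly left) and 0.2° of square, with both buffers about 4.4 mm in; one nudge briefly reached about 18 N counting the downward component (about 16 N horizontally), just over the 17 N you set.

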